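Slide the bottle rack home under the display shelf

TASK

Slide the loose wooden bottle rack with its three dropper bottles nose first into the bay under the clear display shelf, past the spring catch, and gently on until it is fully home against the back stop, pressing its bumper in flush. Keep the bottles standing in the rack, do not bang the rack or the gripper against the stand, leave the other things on the table alone, and let go.

Things in the scene. Friction and masses are not known exactly. Their poses are not given: they have to be found in the camera images.
- rack: Loose light-wood bottle rack, 142 x 46 x 30 mm, about 0.22 kg plus bottles. Origin: centre of its underside; z up; +x to its nose. From x = -27 to 71 mm a block 46 mm wide holding three bottles in a row; from -71 to -27 mm a bare tongue 34 mm wide, the grip; square shoulders between. Starts flat on the table right of the stand, nose roughly towards it.
- rack_nose (a point): Centre of the rack's nose face (the end with the bottles), 15 mm above its underside.
- rack_tail (a point): Centre of the end face of the rack's tongue, 15 mm above its underside. The last bottle's side is 50 mm from it: lean the gripper back, away from the bottles (some 35 degrees), to grip the tongue. The rack may be dragged on the table by it.
- stand: Fixed display stand: clear shelf 220 wide (y), 200 deep (x), underside 115 mm, top 123 mm above the table, on clear side panels; amber bottles on its top at the sides. Origin: on the table, middle of the shelf's front edge; +x points level into the bay, roughly to the robot's left. The open-fronted bay lies under the shelf's middle, between two wooden guides.
- bay_mouth (a point): Middle of the bay's mouth at the shelf's front edge, 15 mm above the table. The guides are 30 mm high, with flared lead-ins from 0 (67 mm apart) to 30 mm inside the mouth, then 51 mm apart; fingers do not fit beside the rack there. When home, the tongue's end is 8 to 22 mm inside the mouth: push its end face with a tool leaning back out from under the shelf.
- catch_tip (a point): Tip of the spring catch: a steel disc of 20 mm radius, 7 to 23 mm above the table, in the stand's +y guide (the one nearer the robot), 40 mm inside the mouth, standing 8 mm into the bay. It yields sideways: a rack goes past it with a push of about 3 to 10 N, and it springs in behind the rack's shoulder when the rack is home.
- bumper (a joint): Soft sprung rubber bumper, 26 x 14 mm, in the face of the wooden back stop, 15 mm above the table: 0 = standing 6 mm out (free), 0.006 = pushed in flush, which takes under 0.5 N; it stays in only while the rack stands against it. The stop is clamped at another depth each time: its face lies 150 to 164 mm inside the mouth, so feel for it. Home is where the nose meets the wood.
- bottle_a: Dropper bottle of clear glass with white cap and bulb, 24 mm diameter, 80 mm tall, 40 g, standing loose in a 18 mm deep hole of the rack, its top 92 mm above the table. Origin: centre of its underside, z up its axis. The one nearest the nose (53 mm ahead of the rack's origin).
- bottle_b: Dropper bottle of clear glass with white cap and bulb, 24 mm diameter, 80 mm tall, 40 g, standing loose in a 18 mm deep hole of the rack, its top 92 mm above the table. Origin: centre of its underside, z up its axis. The middle one (22 mm ahead of the rack's origin).
- bottle_c: Dropper bottle of clear glass with white cap and bulb, 24 mm diameter, 80 mm tall, 40 g, standing loose in a 18 mm deep hole of the rack, its top 92 mm above the table. Origin: centre of its underside, z up its axis. The one next to the tongue (9 mm behind the rack's origin).
- jar: Bystander: glass jar of coffee beans with steel lid, 70 mm diameter, 74 mm tall, beside the rack. Origin: centre of its underside.
- flask_l: Bystander: loose dropper bottle beyond the stand's closed end, 30 mm diameter, 100 mm tall. Origin: centre of its underside.
- flask_r: Bystander: loose dropper bottle far from the robot, before the stand's mouth, 30 mm diameter, 100 mm tall. Origin: centre of its underside.
- cup: Bystander: white cup beyond the stand's closed end, 72 mm diameter, 75 mm tall. Origin: centre of its underside.
- cube_flacon: Bystander: square glass flacon near the robot, before the stand's mouth, 36 mm square, 70 mm tall. Origin: centre of its underside.
Mind the look-alikes: they are no part of the job. Leave any purple or red look-alike of the bottle_a alone. What is shaped like the bottle_b but pink or purple is not meant.

How it is judged (in metres and radians):
At the end, for the whole second after the job is handed in: The rack lies flat in the bay, nose home against the back stop (its bumper pushed in flush within 1.5 mm), centred within 6 mm and aligned within 4 degrees, at rest, with all three bottles upright (within 11 degrees) in their holes (x of rack_nose in the frame of stand between 0.147 and 0.168 m and y of rack_nose in the frame of stand between -0.006 and 0.006 m and angle between the x axis of rack and the x axis of stand, either way round below 0.07 rad and height (world z) of rack below 0.004 m and angle between rack's own z axis and vertical below 0.06 rad and value of joint bumper above 0.0045 m and linear speed of rack below 0.01 m/s and angle between each of bottle_a, bottle_b, bottle_c's own z axis and vertical below 0.2 rad and horizontal distance between each of bottle_a, bottle_b, bottle_c and rack below 0.062 m and z of each of bottle_a, bottle_b, bottle_c in the frame of rack below 0.018 m); the robot touches nothing.
It fails at once if a bottle tips over 30 degrees or leaves the rack (angle between any of bottle_a, bottle_b, bottle_c's own z axis and vertical above 0.52 rad or horizontal distance between any of bottle_a, bottle_b, bottle_c and rack above 0.075 m).
It fails at once if the rack is forced against the stand with more than 30 N (contact force between rack and stand above 30 N).
It fails at once if the robot bangs the stand with more than 25 N (contact force between any of the arm, the fingers and stand above 25 N).
It fails at once if another thing on the table is moved more than 20 mm or tipped (distance of any of jar, flask_l, flask_r, cup, cube_flacon from where it was at the start of the episode above 0.02 m or angle between any of jar, flask_l, flask_r, cup, cube_flacon's own z axis and vertical above 0.4 rad).
It also fails if it takes over 40 s, if anything falls off the work surface, if the arm or the gripper's body presses on something with over 40 N, if the wrist force passes 120 N, or if a joint passes its speed limit or range.

ROBOT

A 6-joint arm with a two-finger parallel gripper is mounted at the origin on the work surface. World frame = base frame: x ahead of the robot, y to its left, z up, the work surface at z = 0. Lengths are in mm, angles in rad, forces in N, time in s.
With the tool pointing down it reaches from about 275 to 1000 mm from the base axis. Payload 8.4 kg.
Tool frame: the origin (TCP) lies midway between the tips of the shut fingers; the grasp point (between the pads) lies 19 mm behind it; z points along the fingers, y is the line along which they close (so a half turn about z gives the same grasp; the last joint's range is limited). The gripper opens to 85 mm and grips with 20 to 120 N. Pads are 22 mm wide; open, the fingers measure 114 mm over their backs; the gripper's body (76 mm by 85 mm) begins 54 mm behind the grasp point. The pads swing forward as they close: fully open they stand 13 mm farther back than shut.
Start: joints at [1.309, 0.353, 1.633, -0, 1.155, -0.002], TCP at [160.553, 604.029, 231.281] pointing down, gripper open.
Joint ranges: [-2.63, 2.63], [-0.92, 2.1], [0.06, 2.66], [-1.3, 4.44], [0, 2.69], [-3.02, 3.02]. Speed limits (rad/s): [2.22, 2.22, 2.79, 3.14, 3.14, 3.14].

INTERFACE

Orientations are given as [roll, pitch, yaw] about the fixed x, y, z axes, in that order (R = Rz(yaw) Ry(pitch) Rx(roll)).
In Python, from rig import monitor, imaging, r gives the robot as it stands.
- The arm moves only by the tool drive_tool, never from a script. Its argument "plan" is a list of rows, each an object of numbers: "x", "y", "z": the shift along the tool's x, y, z in units of 50 mm (1.0 is 50 mm); "ax", "ay", "az": the turn, a rotation vector about the tool's x, y, z in units of 6 degrees (1.0 is 6 degrees); "hand": the finger opening in mm, from 0 to 85.4. In form: [{"x": .., "y": .., "z": .., "ax": .., "ay": .., "az": .., "hand": ..}, ...]. A call has 1 to 8 rows; each row is the pose to reach, as a shift and turn from the pose commanded when the call began, along the tool's axes at that moment; what a row does not reach only later rows make up. A row lasts 1/10 s, in which the tool goes at most 50 mm and 8.59 degrees, less where a joint would pass 70% of its speed; a pose out of reach is approached as far as the arm can. A call with a gripper value outside its range is refused whole. The fingers move at their own pace and stop on an object; "grip_force" is the grip in N (left out, the last holds). Time passes only in rows, so rows that repeat a pose let the fingers close. It gives the time, the measured TCP pose, the force, the opening and the grip force at its end, in the units of the state.
- monitor.sense(): the state, without advancing time (a new reading comes with each control period).
- imaging.grab_frame(name): name is "side" or "top" or "wrist"; returns the picture (420x560x3 uint8, red, green, blue); there is no depth.
- imaging.camera_info(name): a dict with "mtx" (3x3 intrinsics, pixels), "dist" ([k1, k2, p1, p2, k3] as OpenCV has them; the pictures are not rectified), "R" (3x3) and "t" (3): a world point X has camera coordinates R X + t. Camera axes: x right, y down, z forward; pixel columns grow to the right and rows downward; lengths in mm; the calibration is good to about 2 mm. A picture is of the moment at which its call begins: read the wrist's pose just before it. camera_info takes no time and is no camera call; for the wrist camera it gives the pose at the moment of the call.
- r.sign_off(): hands the job in; it is judged then, once.
The state is a dict: "clock": time; "qpos": joint angles; "qvel": joint speeds; "joint_efforts": joint torques, N m; "eef_pos": TCP position; "tcp_rot": TCP orientation; "contact_force": force on the tool from outside, world axes, zero at the start; "wrist_torque": the same for the moment, N m; "opening": opening from 0.0 (shut) to 1.0 (fully open); "grasp_force": force on a finger pad.
Only numpy, scipy, OpenCV 4.12 (cv2) and the standard library are available. Lean on these libraries where they do the work, as an engineer would, in place of code of your own. Each camera call takes 0.05 s, during which the arm holds its last target. There are 200 camera calls.

## Working session

There is one attempt and no reset: what is moved stays moved. The work goes in short steps, Python scripts to look and compute and a tool call to move; the robot and the scene stay as the last step left them, time stands still between calls to the robot, and variables do not carry over. Pictures are saved under pics/ and viewed, at most 10 in all, crops included, and the job is handed in when it is done.

Besides the shell and the picture viewer there is one more tool, called after "Emit:" in YAML: its name, and indented under it one key for each argument. drive_tool: Moves the arm, as the interface text tells. Its arguments: {"type":"object","properties":{"plan":{"type":"array","items":{"type":"object","properties":{"x":{"type":"number"},"y":{"type":"number"},"z":{"type":"number"},"ax":{"type":"number"},"ay":{"type":"number"},"az":{"type":"number"},"hand":{"type":"number"}}}},"grip_force":{"type":"number"}},"required":["plan"]}

```bash
mkdir -p pics
cat > h.py <<'E'
import numpy as np, cv2
from rig import monitor, imaging, r
def ray(ci,px):
    K=np.array(ci["mtx"],float);d=np.array(ci["dist"],float);R=np.array(ci["R"]);t=np.array(ci["t"])
    p=cv2.undistortPoints(np.array([[px]],float),K,d)[0,0]
    return -R.T@t, R.T@np.array([p[0],p[1],1.])
def plane(ci,px,z):
    o,v=ray(ci,px); return o+v*(z-o[2])/v[2]
def proj(ci,X):
    return cv2.projectPoints(np.array(X,float).reshape(-1,1,3),cv2.Rodrigues(np.array(ci["R"]))[0],np.array(ci["t"],float),np.array(ci["mtx"],float),np.array(ci["dist"],float))[0].reshape(-1,2)
def snap(n,f):
    im=imaging.grab_frame(n);cv2.imwrite("pics/"+f,im[...,::-1]);return im
E
python3 - <<'E'
from h import *
for n in("side","top"):
    snap(n,n+"0.png");ci=imaging.camera_info(n);print(n,-np.array(ci["R"]).T@np.array(ci["t"]),ci["mtx"])
print(monitor.sense())
a=cv2.imread("pics/top0.png");cv2.imwrite("pics/top0b.png",cv2.resize(a,(800,600)))
a=cv2.imread("pics/side0.png");cv2.imwrite("pics/side0b.png",cv2.resize(a,(800,600)))
E
```

```text
side [  98.5929589  -365.13080899  622.10242665] [[388.3890585    0.         278.17265749]
 [  0.         388.3890585  211.24957371]
 [  0.           0.           1.        ]]
top [ 332.19346084   62.30233131 1003.71114874] [[492.59930394   0.         279.35912227]
 [  0.         492.59930394 211.92964437]
 [  0.           0.           1.        ]]
{'clock': 0.1, 'qpos': array([ 1.30860765e+00,  3.53533930e-01,  1.63405927e+00,  3.32268308e-06,
        1.15523553e+00, -2.38782449e-03]), 'qvel': array([-2.40194365e-03, -2.75868440e-03, -1.33346215e-03,  1.41129599e-03,
        4.20703925e-04,  6.76269638e-05]), 'joint_efforts': array([-6.70713616e-04, -6.06353474e+01, -3.42815495e+01, -2.90629362e-05,
        3.86525746e-03, -1.95616212e-05]), 'eef_pos': array([160.43356034, 603.6063846 , 230.6650626 ]), 'tcp_rot': array([-3.14035659e+00, -5.98975105e-06,  2.88179046e+00]), 'contact_force': array([-0.03445654,  0.04039603, -0.8708954 ]), 'wrist_torque': array([0.02895338, 0.00986258, 0.00076279]), 'grasp_force': 0.0, 'opening': 0.9993583978793719}
```

View pics/top0b.png

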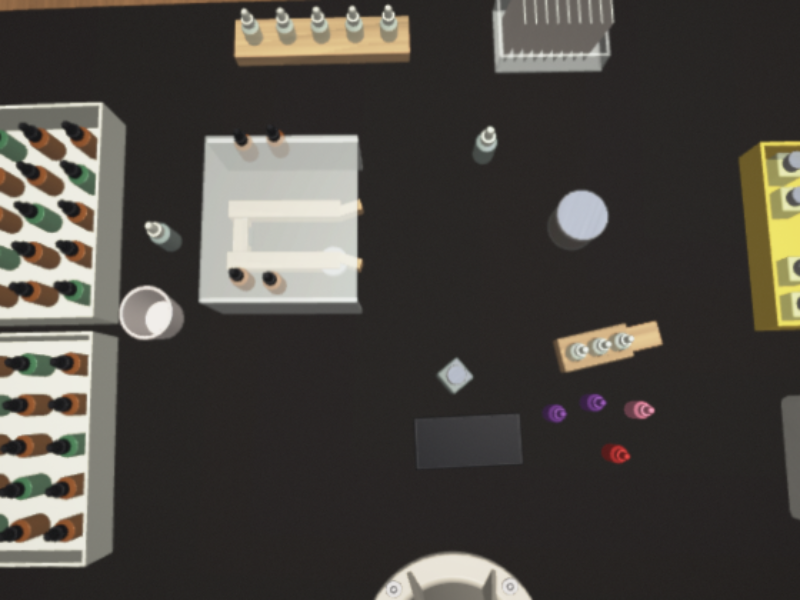

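View pics/side0b.png

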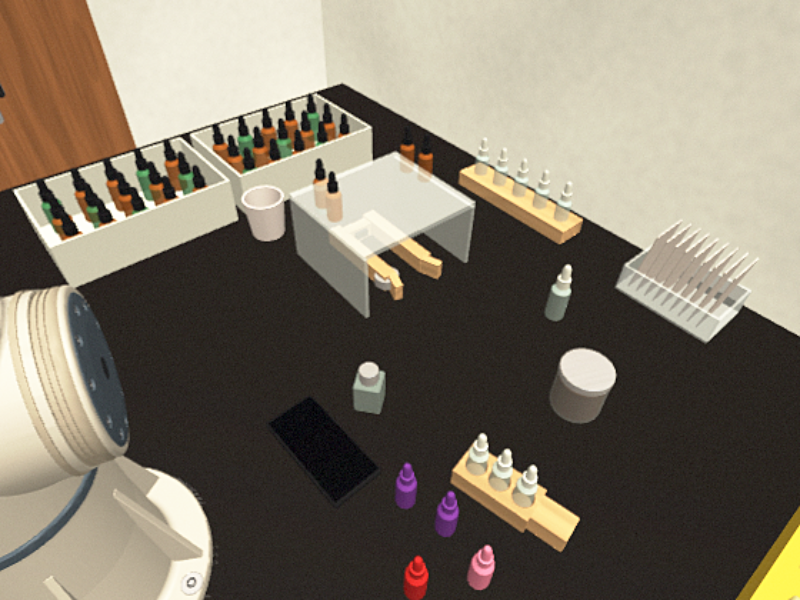

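The top view shows the wooden rack with three clear, white-capped bottles at about (610,345), nose towards the left and tongue at (645,333). The five-bottle tray at (322,38) and the purple, red and pink bottles are look-alikes; only the three-bottle rack with a tongue fits the description. The stand is at (280,220) with its mouth at x≈360. I'll confirm with one crop.

Run:
```python
import cv2,numpy as np
a=cv2.imread("pics/top0.png")
s=cv2.resize(a[85:225,135:262],None,fx=3.6,fy=3.6,interpolation=cv2.INTER_CUBIC)  # stand 
k=cv2.resize(a[215:270,380:470],None,fx=3.8,fy=3.8,interpolation=cv2.INTER_CUBIC)
c=np.zeros((600,800,3),np.uint8);c[:s.shape[0],:s.shape[1]]=s;c[:k.shape[0],458:458+k.shape[1]]=k
cv2.imwrite("pics/c1.png",c);print(s.shape,k.shape)
```

```text
(504, 457, 3) (209, 342, 3)
```

View pics/c1.png

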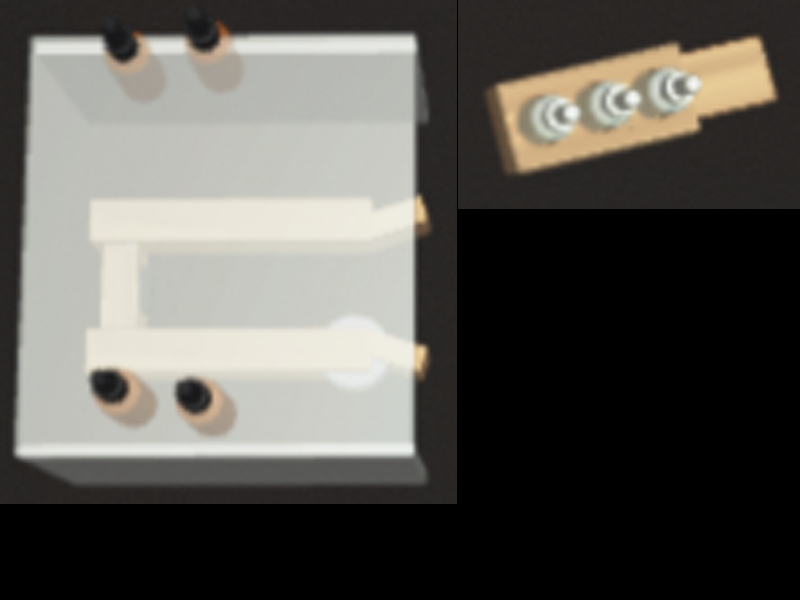

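Run:
```python
from h import *
ci=imaging.camera_info("top")
S=lambda u,v,z:plane(ci,((u+.5)/3.6-.5+135,(v+.5)/3.6-.5+85),z)
K=lambda u,v,z:plane(ci,((u-458+.5)/3.8-.5+380,(v+.5)/3.8-.5+215),z)
for n,p in dict(ff=S(415,36,123),fn=S(414,457,123),rf=S(33,38,123),rn=S(15,457,123),g1=S(90,242,30),g2=S(372,240,30),g3=S(88,328,30),g4=S(372,330,30),st1=S(139,242,30),st2=S(139,328,30),
 a=K(572,113,92),b=K(630,99,92),c=K(692,84,92),n1=K(505,87,30),n2=K(520,172,30),s1=K(680,45,30),s2=K(700,130,30),t1=K(760,38,30),t2=K(776,98,30)).items(): print(n,p.round(1))
for n,u,z in (("jar",(581,215),74),("cube",(455,374),70),("flr",(488,131),100)): print(n,plane(ci,np.array(u)*.7,z).round(0))
```

```text
ff [675.2 113.5 123. ]
fn [454.4 116.6 123. ]
rf [679.1 313.  123. ]
rn [458.5 317.7 123. ]
g1 [593.9 304.4  30. ]
g2 [591.4 144.6  30. ]
g3 [544.2 304.8  30. ]
g4 [539.6 145.   30. ]
st1 [593.2 276.5  30. ]
st2 [543.6 276.   30. ]
a [ 391.1 -177.5   92. ]
b [ 397.3 -206.4   92. ]
c [ 404.  -237.5   92. ]
n1 [ 409.5 -159.4   30. ]
n2 [ 365.1 -165.    30. ]
s1 [ 429.5 -252.8   30. ]
s2 [ 384.8 -260.5   30. ]
t1 [ 432.3 -295.5   30. ]
t2 [ 400.6 -301.8   30. ]
jar [ 575. -187.   74.]
cube [363.  -9.  70.]
flr [686. -61. 100.]
```

```bash
cat >> h.py <<'E'
from scipy.spatial.transform import Rotation as Ro
def Rt(head,lean):  # tool x along level heading (deg), leaned back
    h=np.radians(head);x=np.array([np.cos(h),np.sin(h),0]);z=np.array([0,0,-1.]);y=np.cross(z,x)
    return Ro.from_matrix(np.c_[x,y,z])*Ro.from_euler('y',lean,degrees=True)
def cmd(pos,head,lean,fromp=None,fromR=None):
    s=monitor.sense();p=s["eef_pos"] if fromp is None else np.array(fromp,float)
    R=Ro.from_euler('xyz',s["tcp_rot"]) if fromR is None else fromR
    d=R.inv().apply(np.array(pos,float)-p)/50; w=np.degrees((R.inv()*Rt(head,lean)).as_rotvec())/6
    print("xyz",d.round(3),"axyz",w.round(3), "mm",np.linalg.norm(d*50).round(1))
E
python3 - <<'E'
from h import *
ci=imaging.camera_info("top")
for n,u in dict(p1=(556,413),p2=(593,402),pink=(636,410),red=(612,453)).items(): print(n,plane(ci,np.array(u)*.7,20).round(0))
cmd((300,250,260),145,0)
cmd((400,-120,260),120,0,(300,250,260),Rt(145,0))
E
```

```text
p1 [ 308. -151.   20.]
p2 [ 322. -203.   20.]
pink [ 310. -263.   20.]
red [ 252. -226.   20.]
xyz [-4.514 -6.118 -0.579] axyz [-1.200e-02  2.000e-03  3.352e+00] mm 381.3
xyz [-5.883 -4.915  0.   ] axyz [0.    0.    4.167] mm 383.3
```

Emit:
drive_tool:
  plan:
    - {"x":-4.51,"y":-6.12,"z":-0.58,"az":3.35,"hand":60}
    - {"x":-4.51,"y":-6.12,"z":-0.58,"az":3.35,"hand":60}
    - {"x":-4.51,"y":-6.12,"z":-0.58,"az":3.35,"hand":60}
    - {"x":-4.51,"y":-6.12,"z":-0.58,"az":3.35,"hand":60}
    - {"x":-4.51,"y":-6.12,"z":-0.58,"az":3.35,"hand":60}
    - {"x":-4.51,"y":-6.12,"z":-0.58,"az":3.35,"hand":60}
    - {"x":-4.51,"y":-6.12,"z":-0.58,"az":3.35,"hand":60}
    - {"x":-4.51,"y":-6.12,"z":-0.58,"az":3.35,"hand":60}

```text
invalid input
```

```bash
python3 -c "
from h import *
print(monitor.sense())
cmd((400,-120,260),120,0)"
```

```text
{'clock': 0.1, 'qpos': array([ 1.30860765e+00,  3.53533930e-01,  1.63405927e+00,  3.32268308e-06,
        1.15523553e+00, -2.38782449e-03]), 'qvel': array([-2.40194365e-03, -2.75868440e-03, -1.33346215e-03,  1.41129599e-03,
        4.20703925e-04,  6.76269638e-05]), 'joint_efforts': array([-6.70713616e-04, -6.06353474e+01, -3.42815495e+01, -2.90629362e-05,
        3.86525746e-03, -1.95616212e-05]), 'eef_pos': array([160.43356034, 603.6063846 , 230.6650626 ]), 'tcp_rot': array([-3.14035659e+00, -5.98975105e-06,  2.88179046e+00]), 'contact_force': array([-0.03445654,  0.04039603, -0.8708954 ]), 'wrist_torque': array([0.02895338, 0.00986258, 0.00076279]), 'grasp_force': 0.0, 'opening': 0.9993583978793719}
xyz [ -8.348 -12.756  -0.571] axyz [-1.100e-02  5.000e-03  7.519e+00] mm 762.8
```

Emit:
drive_tool:
  plan:
    - {"x":-4.51,"y":-6.12,"z":-0.58,"ax":0,"ay":0,"az":3.35,"hand":60}
    - {"x":-4.51,"y":-6.12,"z":-0.58,"ax":0,"ay":0,"az":3.35,"hand":60}
    - {"x":-4.51,"y":-6.12,"z":-0.58,"ax":0,"ay":0,"az":3.35,"hand":60}
    - {"x":-4.51,"y":-6.12,"z":-0.58,"ax":0,"ay":0,"az":3.35,"hand":60}
    - {"x":-4.51,"y":-6.12,"z":-0.58,"ax":0,"ay":0,"az":3.35,"hand":60}
    - {"x":-4.51,"y":-6.12,"z":-0.58,"ax":0,"ay":0,"az":3.35,"hand":60}
    - {"x":-4.51,"y":-6.12,"z":-0.58,"ax":0,"ay":0,"az":3.35,"hand":60}
    - {"x":-4.51,"y":-6.12,"z":-0.58,"ax":0,"ay":0,"az":3.35,"hand":60}

```text
clock: 0.9
eef_pos: [300.0, 247.6, 260.3]
tcp_rot: [-3.141, 0.0, 2.53]
contact_force: [1.0, 0.1, -0.1]
opening: 0.702
grasp_force: 0.0
```

```bash
python3 -c "
from h import *
print(monitor.sense())
cmd((400,-120,260),120,0)"
```

```text
{'clock': 0.9, 'qpos': array([ 6.86555610e-01, -6.45229661e-02,  2.06218125e+00, -6.68600646e-04,
        1.14428105e+00, -2.72610236e-01]), 'qvel': array([-0.71920484, -0.20588665,  0.13052729,  0.01314237,  0.060125  ,
       -0.70199358]), 'joint_efforts': array([  5.51113129, -28.72959852, -33.29694271,  -0.10619077,
         0.172226  ,   0.78125602]), 'eef_pos': array([300.02970994, 247.56260008, 260.31887616]), 'tcp_rot': array([-3.14109484e+00,  4.92768246e-04,  2.53023900e+00]), 'contact_force': array([ 0.99806493,  0.06832225, -0.08020084]), 'wrist_torque': array([0.00630949, 0.00547237, 0.03563364]), 'grasp_force': 0.0, 'opening': 0.7024266430725284}
xyz [-5.857 -4.872  0.012] axyz [-4.000e-03  6.000e-03  4.162e+00] mm 380.9
```

Emit:
drive_tool:
  plan:
    - {"x":-5.88,"y":-4.88,"z":0,"ax":0,"ay":0,"az":4.16,"hand":60}
    - {"x":-5.88,"y":-4.88,"z":0,"ax":0,"ay":0,"az":4.16,"hand":60}
    - {"x":-5.88,"y":-4.88,"z":0,"ax":0,"ay":0,"az":4.16,"hand":60}
    - {"x":-5.88,"y":-4.88,"z":0,"ax":0,"ay":0,"az":4.16,"hand":60}
    - {"x":-5.88,"y":-4.88,"z":0,"ax":0,"ay":0,"az":4.16,"hand":60}
    - {"x":-5.88,"y":-4.88,"z":0,"ax":0,"ay":0,"az":4.16,"hand":60}
    - {"x":-5.88,"y":-4.88,"z":0,"ax":0,"ay":0,"az":4.16,"hand":60}
    - {"x":-5.88,"y":-4.88,"z":0,"ax":0,"ay":0,"az":4.16,"hand":60}

```text
clock: 1.7
eef_pos: [401.1, -121.2, 260.3]
tcp_rot: [3.141, 0.001, 2.093]
contact_force: [0.1, -0.2, 0.4]
opening: 0.702
grasp_force: 0.0
```

```bash
python3 -c "
from h import *
s=monitor.sense();print(s['eef_pos'],s['qpos'])
u=np.array([-.21,.978,0]);o=np.array([401.9,-227.9,0])
t=o-95*u+[0,0,130];print(t);cmd(t,102.1,35)"
```

```text
[ 401.108588   -121.21085974  260.31945654] [-2.96667918e-01 -1.09605587e-02  2.01131637e+00 -5.06192012e-04
  1.14059986e+00 -8.19148886e-01]
[ 421.85 -320.81  130.  ]
xyz [-3.664 -1.634  2.609] axyz [-0.906  5.793  2.882] mm 239.3
```

Emit:
drive_tool:
  plan:
    - {"x":-3.66,"y":-1.63,"z":2.61,"ax":-0.906,"ay":5.793,"az":2.882,"hand":60}
    - {"x":-3.66,"y":-1.63,"z":2.61,"ax":-0.906,"ay":5.793,"az":2.882,"hand":60}
    - {"x":-3.66,"y":-1.63,"z":2.61,"ax":-0.906,"ay":5.793,"az":2.882,"hand":60}
    - {"x":-3.66,"y":-1.63,"z":2.61,"ax":-0.906,"ay":5.793,"az":2.882,"hand":60}
    - {"x":-3.66,"y":-1.63,"z":2.61,"ax":-0.906,"ay":5.793,"az":2.882,"hand":60}
    - {"x":-3.66,"y":-1.63,"z":2.61,"ax":-0.906,"ay":5.793,"az":2.882,"hand":60}
    - {"x":-3.66,"y":-1.63,"z":2.61,"ax":-0.906,"ay":5.793,"az":2.882,"hand":60}
    - {"x":-3.66,"y":-1.63,"z":2.61,"ax":-0.906,"ay":5.793,"az":2.882,"hand":60}

```text
clock: 2.5
eef_pos: [422.1, -316.6, 130.7]
tcp_rot: [3.141, -0.611, 1.785]
contact_force: [0.2, -0.5, -0.3]
opening: 0.701
grasp_force: 0.0
```

```bash
python3 -c "
from h import *
s=monitor.sense();print(s['eef_pos'],s['qpos'])
u=np.array([-.21,.978,0]);o=np.array([401.9,-227.9,0])
snap('wrist','w1.png')
ci=imaging.camera_info('wrist');a=cv2.imread('pics/w1.png')
for p in [o-71*u+[0,0,30],o+22*u+[0,0,92],o-27*u+[0,0,30]]:
  q=proj(ci,p)[0];print(q);cv2.circle(a,tuple(int(v) for v in q),2,(0,0,255),-1)
cv2.imwrite('pics/w1b.png',a)
t=o-43*u+[0,0,9];print(t);cmd(t,102.1,35)"
```

```text
[ 422.13972144 -316.58327093  130.70818147] [-0.83367018  0.61919787  1.60007475  0.29227598  1.47165702 -1.15920596]
[275.11729319 268.21465671]
[275.23222933 102.70375235]
[275.37102798 208.77420231]
[ 410.93  -269.954    9.   ]
xyz [-0.616 -0.03   2.558] axyz [-0.011  0.015  0.032] mm 131.6
```

View pics/w1b.png

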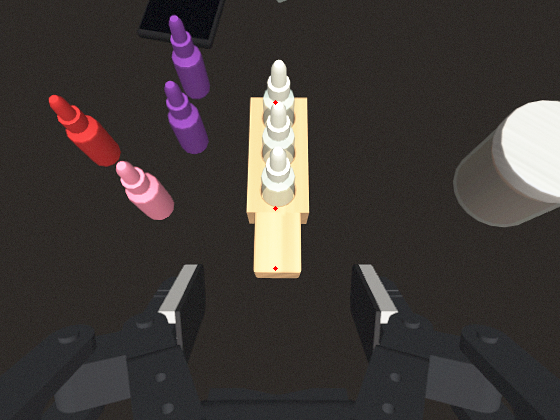

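The wrist view confirms the rack: tongue end at (278,268), bottles at (278,180), centred between the fingers (195 and 362). The pink, purple and red bottles are left of it and clear. Descending.

Emit:
drive_tool:
  plan:
    - {"x":-0.16,"y":0,"z":0.63,"ax":0,"ay":0,"az":0,"hand":60}
    - {"x":-0.32,"y":0,"z":1.27,"ax":0,"ay":0,"az":0,"hand":60}
    - {"x":-0.49,"y":0,"z":1.9,"ax":0,"ay":0,"az":0,"hand":60}
    - {"x":-0.58,"y":0,"z":2.28,"ax":0,"ay":0,"az":0,"hand":60}
    - {"x":-0.62,"y":0,"z":2.45,"ax":0,"ay":0,"az":0,"hand":60}
    - {"x":-0.65,"y":0,"z":2.535,"ax":0,"ay":0,"az":0,"hand":60}
    - {"x":-0.65,"y":0,"z":2.535,"ax":0,"ay":0,"az":0,"hand":60}

```text
clock: 3.25
eef_pos: [412.9, -272.4, 8.6]
tcp_rot: [3.141, -0.61, 1.785]
contact_force: [0.1, -0.2, -0.0]
opening: 0.702
grasp_force: 0.0
```

Emit:
drive_tool:
  plan:
    - {"x":0,"y":0,"z":0,"ax":0,"ay":0,"az":0,"hand":48}
    - {"x":0,"y":0,"z":0,"ax":0,"ay":0,"az":0,"hand":40}
    - {"x":0,"y":0,"z":0,"ax":0,"ay":0,"az":0,"hand":37}
    - {"x":0,"y":0,"z":0,"ax":0,"ay":0,"az":0,"hand":34}
    - {"x":0,"y":0,"z":0,"ax":0,"ay":0,"az":0,"hand":30}
    - {"x":0,"y":0,"z":0,"ax":0,"ay":0,"az":0,"hand":28}
    - {"x":0,"y":0,"z":0,"ax":0,"ay":0,"az":0,"hand":25}
    - {"x":0,"y":0,"z":0,"ax":0,"ay":0,"az":0,"hand":25}
  grip_force: 40

```text
clock: 4.05
eef_pos: [412.4, -272.7, 7.8]
tcp_rot: [3.141, -0.611, 1.784]
contact_force: [-0.7, -2.3, 5.3]
opening: 0.393
grasp_force: 40.7
```

```bash
python3 -c "
from h import *
print(monitor.sense())
snap('wrist','w2.png')
cmd((460,-165,9.),95,35)"
```

```text
{'clock': 4.05, 'qpos': array([-0.79963485,  0.74732095,  1.71836845,  0.32849738,  1.22970497,
       -1.2115257 ]), 'qvel': array([-0.00105632, -0.00082974, -0.00082717,  0.00042524,  0.0001299 ,
       -0.00025743]), 'joint_efforts': array([ 1.03025761e+00, -6.66293764e+01, -1.66876942e+01,  1.11970525e+00,
        2.60397680e+00, -2.31620239e-02]), 'eef_pos': array([ 412.39964755, -272.66605693,    7.81289812]), 'tcp_rot': array([ 3.14146907, -0.6111192 ,  1.78371811]), 'contact_force': array([-0.72640913, -2.26302526,  5.2873258 ]), 'wrist_torque': array([-0.05955389,  0.0489044 ,  0.01845318]), 'grasp_force': 40.68196713924408, 'opening': 0.39262597544108524}
xyz [1.573 1.385 1.073] axyz [-0.687 -0.002  0.983] mm 117.7
```

View pics/w2.png

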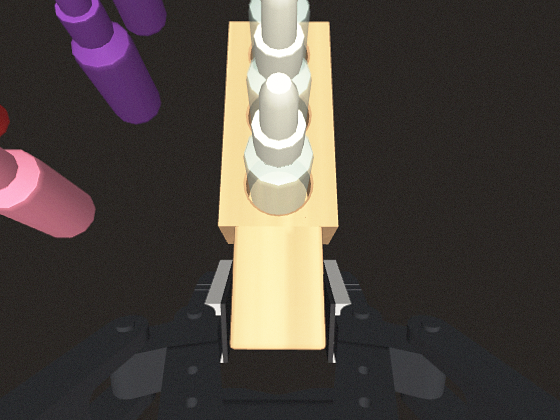

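Firm grip, opening 33.6 mm, all three bottles upright. The path goes along y first, past the jar and cube, then sideways to the bay line.

```bash
python3 -c "
from h import *
W=[((412.4,-272.7,7.8),102.2),((430,-202,8.8),98),((447,-131,8.8),94),((465,-60,8.8),90),((515,-43,8.8),89.5),((562,-26,8.8),88.9)]
for a,b in zip(W,W[1:]): cmd(b[0],b[1],35,a[0],Rt(a[1],35))"
```

```text
xyz [1.083 0.643 0.734] axyz [-0.402 -0.     0.573] mm 72.9
xyz [1.113 0.534 0.779] axyz [-0.382 -0.     0.546] mm 73.0
xyz [1.14  0.458 0.798] axyz [-0.382  0.     0.546] mm 73.2
xyz [0.279 1.    0.195] axyz [-0.048  0.     0.068] mm 52.8
xyz [0.285 0.937 0.2  ] axyz [-0.057  0.     0.082] mm 50.0
```

Emit:
drive_tool:
  plan:
    - {"x":0.08,"y":0.05,"z":0.045,"ax":-0.03,"ay":0,"az":0.042,"hand":25}
    - {"x":0.2,"y":0.12,"z":0.13,"ax":-0.075,"ay":0,"az":0.107,"hand":25}
    - {"x":0.35,"y":0.208,"z":0.235,"ax":-0.13,"ay":0,"az":0.186,"hand":25}
    - {"x":0.5,"y":0.297,"z":0.337,"ax":-0.186,"ay":0,"az":0.265,"hand":25}
    - {"x":0.65,"y":0.386,"z":0.44,"ax":-0.241,"ay":0,"az":0.344,"hand":25}
    - {"x":0.8,"y":0.475,"z":0.542,"ax":-0.297,"ay":0,"az":0.423,"hand":25}
    - {"x":0.945,"y":0.561,"z":0.64,"ax":-0.351,"ay":0,"az":0.5,"hand":25}
    - {"x":1.083,"y":0.643,"z":0.734,"ax":-0.402,"ay":0,"az":0.573,"hand":25}

```text
clock: 4.9
eef_pos: [429.7, -200.3, 8.1]
tcp_rot: [-3.141, -0.612, 1.709]
contact_force: [0.4, 0.0, -4.0]
opening: 0.389
grasp_force: 39.9
```

Emit:
drive_tool:
  plan:
    - {"x":0.139,"y":0.067,"z":0.097,"ax":-0.048,"ay":0,"az":0.068,"hand":25}
    - {"x":0.278,"y":0.134,"z":0.195,"ax":-0.095,"ay":0,"az":0.137,"hand":25}
    - {"x":0.417,"y":0.2,"z":0.292,"ax":-0.143,"ay":0,"az":0.205,"hand":25}
    - {"x":0.556,"y":0.267,"z":0.389,"ax":-0.191,"ay":0,"az":0.273,"hand":25}
    - {"x":0.696,"y":0.334,"z":0.487,"ax":-0.239,"ay":0,"az":0.341,"hand":25}
    - {"x":0.835,"y":0.4,"z":0.584,"ax":-0.286,"ay":0,"az":0.41,"hand":25}
    - {"x":0.974,"y":0.467,"z":0.682,"ax":-0.334,"ay":0,"az":0.478,"hand":25}
    - {"x":1.113,"y":0.534,"z":0.779,"ax":-0.382,"ay":0,"az":0.546,"hand":25}

```text
clock: 5.7
eef_pos: [446.9, -129.8, 8.4]
tcp_rot: [-3.141, -0.611, 1.64]
contact_force: [-0.1, -0.0, -5.0]
opening: 0.393
grasp_force: 40.0
```

```bash
python3 -c "
from h import *
s=monitor.sense();print(s['eef_pos'],s['tcp_rot'],s['contact_force'],s['qpos'])
cmd((465,-60,8.8),90,35)"
```

```text
[ 446.90068284 -129.79816576    8.43836243] [-3.14106663 -0.61148071  1.63973192] [-0.09161108 -0.02987426 -4.97059515] [-0.61862928  0.66946708  1.91477968  0.53816571  1.04494018 -1.07819926]
xyz [1.124 0.458 0.779] axyz [-0.383 -0.006  0.539] mm 72.1
```

Emit:
drive_tool:
  plan:
    - {"x":0.142,"y":0.057,"z":0.1,"ax":-0.048,"ay":0,"az":0.068,"hand":25}
    - {"x":0.285,"y":0.114,"z":0.2,"ax":-0.096,"ay":0,"az":0.136,"hand":25}
    - {"x":0.427,"y":0.172,"z":0.3,"ax":-0.143,"ay":0,"az":0.204,"hand":25}
    - {"x":0.57,"y":0.229,"z":0.4,"ax":-0.191,"ay":0,"az":0.27,"hand":25}
    - {"x":0.712,"y":0.286,"z":0.5,"ax":-0.239,"ay":0,"az":0.34,"hand":25}
    - {"x":0.855,"y":0.344,"z":0.6,"ax":-0.287,"ay":0,"az":0.406,"hand":25}
    - {"x":1.0,"y":0.4,"z":0.7,"ax":-0.335,"ay":0,"az":0.474,"hand":25}
    - {"x":1.13,"y":0.458,"z":0.79,"ax":-0.383,"ay":0,"az":0.54,"hand":25}

```text
clock: 6.5
eef_pos: [464.9, -59.3, 8.5]
tcp_rot: [-3.141, -0.612, 1.571]
contact_force: [-0.3, 0.1, -4.3]
opening: 0.392
grasp_force: 40.0
```

Emit:
drive_tool:
  plan:
    - {"x":0.04,"y":0.12,"z":0.028,"ax":-0.006,"ay":0,"az":0.009,"hand":25}
    - {"x":0.07,"y":0.245,"z":0.05,"ax":-0.012,"ay":0,"az":0.017,"hand":25}
    - {"x":0.105,"y":0.37,"z":0.074,"ax":-0.018,"ay":0,"az":0.026,"hand":25}
    - {"x":0.14,"y":0.5,"z":0.098,"ax":-0.024,"ay":0,"az":0.034,"hand":25}
    - {"x":0.175,"y":0.625,"z":0.122,"ax":-0.03,"ay":0,"az":0.043,"hand":25}
    - {"x":0.21,"y":0.75,"z":0.147,"ax":-0.036,"ay":0,"az":0.05,"hand":25}
    - {"x":0.245,"y":0.875,"z":0.172,"ax":-0.042,"ay":0,"az":0.06,"hand":25}
    - {"x":0.279,"y":1.0,"z":0.195,"ax":-0.048,"ay":0,"az":0.068,"hand":25}

```text
clock: 7.3
eef_pos: [515.2, -42.9, 8.5]
tcp_rot: [-3.141, -0.612, 1.563]
contact_force: [0.0, 0.5, -3.4]
opening: 0.39
grasp_force: 40.2
```

Emit:
drive_tool:
  plan:
    - {"x":0.035,"y":0.117,"z":0.025,"ax":-0.007,"ay":0,"az":0.01,"hand":25}
    - {"x":0.07,"y":0.234,"z":0.05,"ax":-0.014,"ay":0,"az":0.02,"hand":25}
    - {"x":0.107,"y":0.35,"z":0.075,"ax":-0.021,"ay":0,"az":0.03,"hand":25}
    - {"x":0.142,"y":0.468,"z":0.1,"ax":-0.028,"ay":0,"az":0.041,"hand":25}
    - {"x":0.178,"y":0.585,"z":0.125,"ax":-0.036,"ay":0,"az":0.051,"hand":25}
    - {"x":0.214,"y":0.7,"z":0.15,"ax":-0.043,"ay":0,"az":0.061,"hand":25}
    - {"x":0.26,"y":0.84,"z":0.182,"ax":-0.052,"ay":0,"az":0.073,"hand":25}
    - {"x":0.285,"y":0.937,"z":0.2,"ax":-0.057,"ay":0,"az":0.082,"hand":25}

```text
clock: 8.1
eef_pos: [562.4, -25.8, 8.6]
tcp_rot: [3.141, -0.611, 1.552]
contact_force: [1.0, -0.3, -3.5]
opening: 0.392
grasp_force: 40.2
```

```bash
python3 -c "
from h import *
s=monitor.sense();print(s['eef_pos'],s['tcp_rot'],s['contact_force'],s['qpos'])
a=snap('top','t2.png');snap('wrist','w3.png')
k=cv2.resize(a[85:330,180:320],None,fx=2.4,fy=2.4,interpolation=cv2.INTER_CUBIC)
c=np.zeros((600,800,3),np.uint8);c[:k.shape[0],:k.shape[1]]=k
w=cv2.imread('pics/w3.png')[...,::-1];w=cv2.resize(w,(456,342));c[:342,340:796]=w
cv2.imwrite('pics/c2.png',c[...,::-1])
"
```

```text
[562.41048141 -25.78002182   8.57148608] [ 3.14143251 -0.61148368  1.55233936] [ 0.95956776 -0.28484344 -3.5003024 ] [-0.38144724  0.70128758  1.8311442   0.70130057  0.98246793 -0.872521  ]
```

View pics/c2.png

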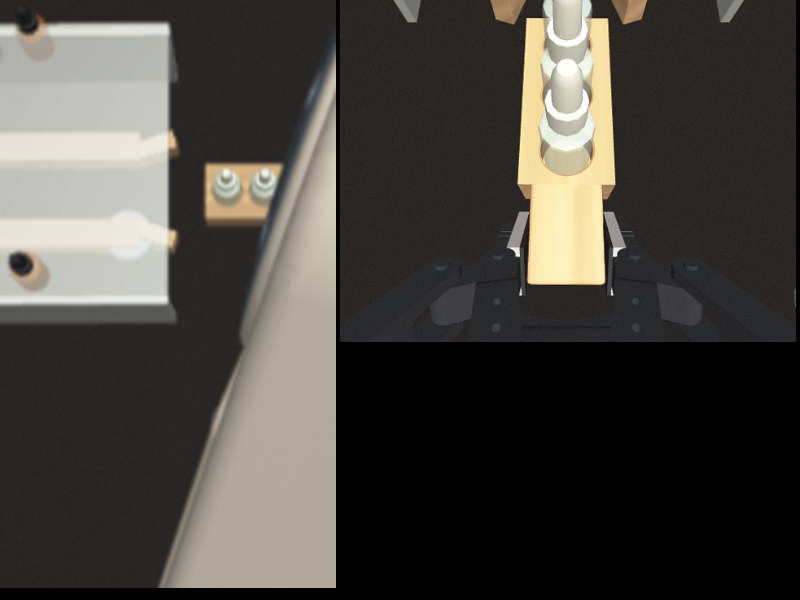

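```bash
python3 -c "
from h import *
ci=imaging.camera_info('top')
S=lambda u,v,z:plane(ci,((u+.5)/2.4-.5+180,(v+.5)/2.4-.5+85),z)
ex=np.array([.02,.9998,0]);ey=np.array([-.9998,.02,0]);o=np.array([564.8,115,0])
for n,p in dict(a=S(226,173,92),b=S(264.5,173,92),n1=S(206,164,30),n2=S(206,219,30),tcp=monitor.sense()['eef_pos'],g1=S(138,155,30),g2=S(138,222,30)).items(): print(n,p.round(1),((p-o)@ex).round(1),((p-o)@ey).round(1))
"
```

```text
a [562.7  71.2  92. ] -43.8 1.2
b [562.   40.8  92. ] -74.2 1.3
n1 [586.5  88.6  30. ] -25.9 -22.3
n2 [539.1  89.4  30. ] -26.1 25.2
tcp [562.5 -25.9   8.5] -140.9 -0.5
g1 [595.6 146.1  30. ] 31.7 -30.2
g2 [537.7 146.6  30. ] 31.0 27.7
```

Nose at about −26 mm, 1.3 mm off-line and aligned, bottles standing. The wrist view shows the guides (≈510 and 630) either side of the nose (567). Inserting with a 1 mm correction.

Emit:
drive_tool:
  plan:
    - {"x":0.09,"y":0.005,"z":0.07,"ax":0,"ay":0,"az":0,"hand":25}
    - {"x":0.18,"y":0.01,"z":0.135,"ax":0,"ay":0,"az":0,"hand":25}
    - {"x":0.28,"y":0.015,"z":0.205,"ax":0,"ay":0,"az":0,"hand":25}
    - {"x":0.38,"y":0.02,"z":0.275,"ax":0,"ay":0,"az":0,"hand":25}
    - {"x":0.48,"y":0.02,"z":0.345,"ax":0,"ay":0,"az":0,"hand":25}
    - {"x":0.58,"y":0.02,"z":0.413,"ax":0,"ay":0,"az":0,"hand":25}
    - {"x":0.67,"y":0.02,"z":0.477,"ax":0,"ay":0,"az":0,"hand":25}
    - {"x":0.75,"y":0.02,"z":0.534,"ax":0,"ay":0,"az":0,"hand":25}

```text
clock: 9.0
eef_pos: [563.5, 20.5, 8.2]
tcp_rot: [-3.141, -0.612, 1.552]
contact_force: [-0.6, 0.1, -4.8]
opening: 0.389
grasp_force: 40.3
```

Emit:
drive_tool:
  plan:
    - {"x":0.066,"y":0,"z":0.046,"ax":0,"ay":0,"az":0,"hand":25}
    - {"x":0.131,"y":0,"z":0.092,"ax":0,"ay":0,"az":0,"hand":25}
    - {"x":0.197,"y":0,"z":0.138,"ax":0,"ay":0,"az":0,"hand":25}
    - {"x":0.262,"y":0,"z":0.184,"ax":0,"ay":0,"az":0,"hand":25}
    - {"x":0.328,"y":0,"z":0.229,"ax":0,"ay":0,"az":0,"hand":25}

```text
clock: 9.5
eef_pos: [565.2, 39.6, 8.5]
tcp_rot: [3.14, -0.611, 1.552]
contact_force: [3.6, -3.5, -3.5]
opening: 0.388
grasp_force: 40.5
```

Emit:
drive_tool:
  plan:
    - {"x":0.066,"y":0,"z":0.046,"ax":0,"ay":0,"az":0,"hand":25}
    - {"x":0.131,"y":0,"z":0.092,"ax":0,"ay":0,"az":0,"hand":25}
    - {"x":0.197,"y":0,"z":0.138,"ax":0,"ay":0,"az":0,"hand":25}
    - {"x":0.262,"y":0,"z":0.184,"ax":0,"ay":0,"az":0,"hand":25}

```text
clock: 9.9
eef_pos: [564.5, 56.2, 8.2]
tcp_rot: [3.141, -0.611, 1.552]
contact_force: [4.3, -2.8, -3.2]
opening: 0.392
grasp_force: 40.6
```

```bash
python3 -c "
from h import *
s=monitor.sense();ex=np.array([.02,.9998,0]);p=s['eef_pos'];print(p,s['tcp_rot'],s['contact_force'],s['wrist_torque'],(p-[564.8,115,0])@ex)"
```

```text
[564.45605672  56.239194     8.24860941] [ 3.14133755 -0.61140513  1.5521969 ] [ 4.32763787 -2.75587024 -3.21611498] [-1.15383473 -0.50391568 -0.78777634] -58.75593270930284
```

Emit:
drive_tool:
  plan:
    - {"x":0.082,"y":0,"z":0.058,"ax":0,"ay":0,"az":0,"hand":25}
    - {"x":0.18,"y":0,"z":0.126,"ax":0,"ay":0,"az":0,"hand":25}
    - {"x":0.279,"y":0,"z":0.195,"ax":0,"ay":0,"az":0,"hand":25}
    - {"x":0.377,"y":0,"z":0.264,"ax":0,"ay":0,"az":0,"hand":25}

```text
clock: 10.3
eef_pos: [564.7, 79.4, 8.2]
tcp_rot: [3.142, -0.611, 1.552]
contact_force: [4.4, -2.3, -3.3]
opening: 0.387
grasp_force: 40.6
```

Emit:
drive_tool:
  plan:
    - {"x":0.09,"y":0,"z":0.063,"ax":0,"ay":0,"az":0,"hand":25}
    - {"x":0.18,"y":0,"z":0.127,"ax":0,"ay":0,"az":0,"hand":25}
    - {"x":0.262,"y":0,"z":0.187,"ax":0,"ay":0,"az":0,"hand":25}
    - {"x":0.311,"y":0,"z":0.225,"ax":0,"ay":0,"az":0,"hand":25}
    - {"x":0.311,"y":0,"z":0.225,"ax":0,"ay":0,"az":0,"hand":25}

```text
clock: 10.8
eef_pos: [564.9, 99.0, 8.1]
tcp_rot: [-3.141, -0.612, 1.553]
contact_force: [3.9, 1.5, -4.8]
opening: 0.391
grasp_force: 40.3
```

```bash
python3 -c "
from h import *
s=monitor.sense();ex=np.array([.02,.9998,0]);p=s['eef_pos'];print(p,s['tcp_rot'],s['contact_force'],s['wrist_torque'],(p-[564.8,115,0])@ex)"
```

```text
[564.90168885  98.98948333   8.11273354] [-3.14121852 -0.61221381  1.55259149] [ 3.87829043  1.54921627 -4.76047669] [-0.53982267 -0.6555696  -0.79719799] -16.00528079153179
```

Emit:
drive_tool:
  plan:
    - {"x":-0.004,"y":0,"z":0.006,"ax":0,"ay":0,"az":0,"hand":34}
    - {"x":-0.004,"y":0,"z":0.006,"ax":0,"ay":0,"az":0,"hand":36}
    - {"x":-0.004,"y":0,"z":0.006,"ax":0,"ay":0,"az":0,"hand":40}
    - {"x":-0.004,"y":0,"z":0.006,"ax":0,"ay":0,"az":0,"hand":48}
    - {"x":-0.004,"y":0,"z":0.006,"ax":0,"ay":0,"az":0,"hand":48}

```text
clock: 11.3
eef_pos: [564.4, 98.3, 7.6]
tcp_rot: [-3.14, -0.612, 1.552]
contact_force: [0.6, -0.2, -0.2]
opening: 0.557
grasp_force: 0.0
```

Emit:
drive_tool:
  plan:
    - {"x":0,"y":0,"z":-0.2,"ax":0,"ay":0,"az":0,"hand":48}
    - {"x":0,"y":0,"z":-0.6,"ax":0,"ay":0,"az":0,"hand":48}
    - {"x":0,"y":0,"z":-1.1,"ax":0,"ay":0,"az":0,"hand":48}
    - {"x":0,"y":0,"z":-1.6,"ax":0,"ay":0,"az":0,"hand":48}
    - {"x":0,"y":0,"z":-1.6,"ax":0,"ay":0,"az":0,"hand":48}

```text
clock: 11.8
eef_pos: [566.3, 49.6, 76.7]
tcp_rot: [3.135, -0.61, 1.554]
contact_force: [0.8, 0.6, -0.6]
opening: 0.563
grasp_force: 0.0
```

```bash
python3 -c "
from h import *
s=monitor.sense();ex=np.array([.02,.9998,0]);p=s['eef_pos'];print(p,s['tcp_rot'],s['contact_force'],(p-[564.8,115,0])@ex,s['qpos'])
snap('wrist','w4.png')
o=np.array([564.8,115,0])
cmd(o-75*ex+[0,0,60],88.9,45)
cmd(o-70*ex+[0,0,14],88.9,45,o-75*ex+[0,0,60],Rt(88.9,45))"
```

```text
[566.34753831  49.59546442  76.65096706] [ 3.13520313 -0.60996279  1.55401166] [ 0.76256928  0.61027643 -0.59617765] -65.36050390190995 [-0.25832929  0.56779958  1.87256369  0.72560202  0.99815075 -0.73590074]
xyz [-0.348 -0.042  0.129] axyz [0.033 1.671 0.015] mm 18.7
xyz [-0.58   0.     0.721] axyz [0. 0. 0.] mm 46.3
```

View pics/w4.png

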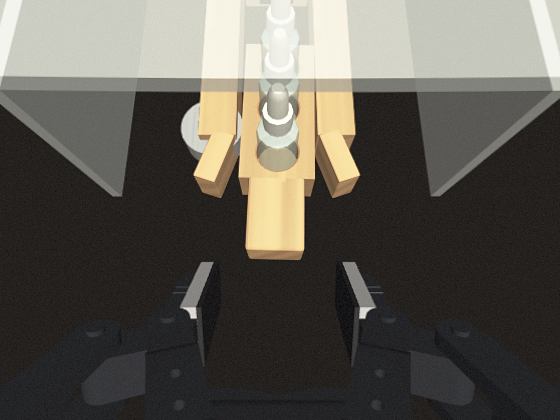

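The rack sits in the bay between the guides, bottles upright, tongue end at (275,250) outside the mouth. Next I shut the fingers, lean to 45°, and push the end face.

Emit:
drive_tool:
  plan:
    - {"x":-0.348,"y":-0.045,"z":0.129,"ax":0.03,"ay":1.67,"az":0.015,"hand":0}
    - {"x":-0.348,"y":-0.045,"z":0.129,"ax":0.03,"ay":1.67,"az":0.015,"hand":0}
    - {"x":-0.348,"y":-0.045,"z":0.129,"ax":0.03,"ay":1.67,"az":0.015,"hand":0}
    - {"x":-0.348,"y":-0.045,"z":0.129,"ax":0.03,"ay":1.67,"az":0.015,"hand":0}
    - {"x":-0.348,"y":-0.045,"z":0.129,"ax":0.03,"ay":1.67,"az":0.015,"hand":0}

```text
clock: 12.35
eef_pos: [561.9, 42.4, 58.6]
tcp_rot: [-3.138, -0.785, 1.551]
contact_force: [0.3, 0.1, 0.5]
opening: -0.0
grasp_force: 0.0
```

Emit:
drive_tool:
  plan:
    - {"x":-0.2,"y":0,"z":0.25,"ax":0,"ay":0,"az":0,"hand":0}
    - {"x":-0.4,"y":0,"z":0.5,"ax":0,"ay":0,"az":0,"hand":0}
    - {"x":-0.53,"y":0,"z":0.66,"ax":0,"ay":0,"az":0,"hand":0}
    - {"x":-0.58,"y":0,"z":0.72,"ax":0,"ay":0,"az":0,"hand":0}
    - {"x":-0.58,"y":0,"z":0.72,"ax":0,"ay":0,"az":0,"hand":0}

```text
clock: 12.85
eef_pos: [561.1, 47.1, 10.9]
tcp_rot: [-3.134, -0.787, 1.548]
contact_force: [0.5, 0.6, 0.7]
opening: -0.002
grasp_force: 0.0
```

```bash
python3 -c "
from h import *
s=monitor.sense();ex=np.array([.02,.9998,0]);ey=np.array([-.9998,.02,0]);p=s['eef_pos'];o=np.array([564.8,115,0]);print(p,s['tcp_rot'],s['contact_force'],(p-o)@ex,(p-o)@ey,s['opening'])
cmd(o-50*ex+[0,0,14],88.9,45)"
```

```text
[561.09020285  47.08434612  10.93103536] [-3.13422811 -0.78690074  1.54810223] [0.47026359 0.61670536 0.71755189] -67.97626668945212 2.3507421178798102 -0.0018722974430633705
xyz [0.297 0.048 0.211] axyz [-0.047 -0.014 -0.024] mm 18.4
```

Emit:
drive_tool:
  plan:
    - {"x":0.1,"y":0.045,"z":0.04,"ax":-0.04,"ay":0,"az":-0.02,"hand":0}
    - {"x":0.17,"y":0.045,"z":0.1,"ax":-0.04,"ay":0,"az":-0.02,"hand":0}
    - {"x":0.24,"y":0.045,"z":0.16,"ax":-0.04,"ay":0,"az":-0.02,"hand":0}
    - {"x":0.3,"y":0.045,"z":0.21,"ax":-0.04,"ay":0,"az":-0.02,"hand":0}

```text
clock: 13.25
eef_pos: [564.3, 65.2, 15.5]
tcp_rot: [3.14, -0.786, 1.553]
contact_force: [-0.6, -1.0, 0.9]
opening: -0.0
grasp_force: 0.0
```

Emit:
drive_tool:
  plan:
    - {"x":0.06,"y":0,"z":0.06,"ax":0,"ay":0,"az":0,"hand":0}
    - {"x":0.12,"y":0,"z":0.12,"ax":0,"ay":0,"az":0,"hand":0}
    - {"x":0.18,"y":0,"z":0.18,"ax":0,"ay":0,"az":0,"hand":0}
    - {"x":0.24,"y":0,"z":0.24,"ax":0,"ay":0,"az":0,"hand":0}

```text
clock: 13.65
eef_pos: [565.9, 81.1, 15.4]
tcp_rot: [3.137, -0.785, 1.554]
contact_force: [2.0, -5.7, 3.2]
opening: -0.001
grasp_force: 2.9
```

Emit:
drive_tool:
  plan:
    - {"x":0.06,"y":0,"z":0.06,"ax":0,"ay":0,"az":0,"hand":0}
    - {"x":0.12,"y":0,"z":0.12,"ax":0,"ay":0,"az":0,"hand":0}
    - {"x":0.18,"y":0,"z":0.18,"ax":0,"ay":0,"az":0,"hand":0}
    - {"x":0.24,"y":0,"z":0.24,"ax":0,"ay":0,"az":0,"hand":0}

```text
clock: 14.05
eef_pos: [566.3, 98.1, 15.4]
tcp_rot: [3.137, -0.785, 1.553]
contact_force: [2.3, -5.5, 1.4]
opening: -0.001
grasp_force: 2.7
```

```bash
python3 -c "
from h import *
s=monitor.sense();ex=np.array([.02,.9998,0]);ey=np.array([-.9998,.02,0]);p=s['eef_pos'];o=np.array([564.8,115,0]);print(p,s['tcp_rot'],s['contact_force'],(p-o)@ex,(p-o)@ey,s['opening'])
a=snap('wrist','w5.png');b=snap('top','t5.png')
k=cv2.resize(b[85:225,135:262],(400,441));c=np.zeros((600,800,3),np.uint8);c[:441,:400]=k;c[:300,400:]=cv2.resize(a,(400,300));cv2.imwrite('pics/c5.png',c[...,::-1])"
```

```text
[566.34356996  98.08186255  15.42833802] [ 3.13680716 -0.78499995  1.55340447] [ 2.28511198 -5.49110921  1.39500362] -16.883882427513637 -1.8816239973725486 -0.0013091671882009773
```

View pics/c5.png

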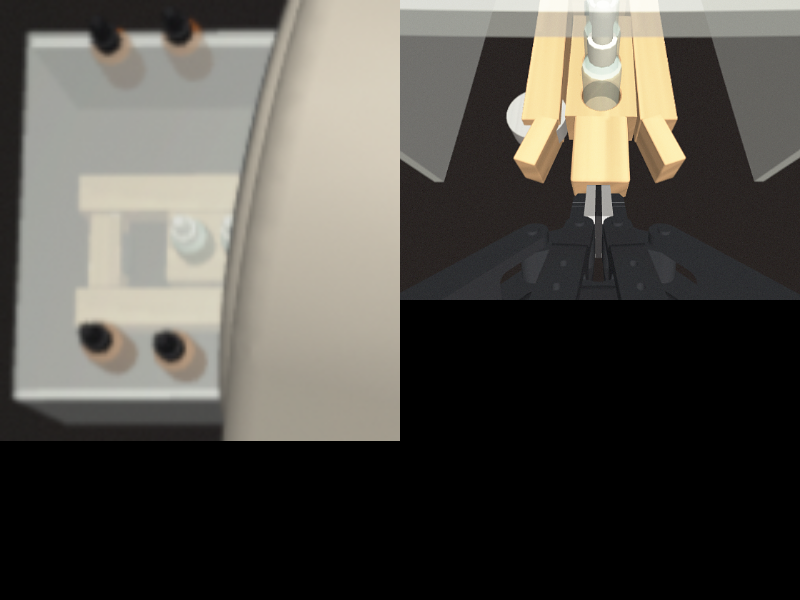

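The push works at about 5.5 N. Nose is at about 132 mm with roughly 29 mm to go to the stop (crop x 166 against 120); bottles upright.

Emit:
drive_tool:
  plan:
    - {"x":0.06,"y":-0.01,"z":0.06,"ax":0,"ay":0,"az":0,"hand":0}
    - {"x":0.12,"y":-0.02,"z":0.12,"ax":0,"ay":0,"az":0,"hand":0}
    - {"x":0.18,"y":-0.02,"z":0.18,"ax":0,"ay":0,"az":0,"hand":0}
    - {"x":0.24,"y":-0.02,"z":0.24,"ax":0,"ay":0,"az":0,"hand":0}

```text
clock: 14.55
eef_pos: [564.5, 115.7, 15.3]
tcp_rot: [3.14, -0.786, 1.553]
contact_force: [1.0, -3.2, 2.1]
opening: -0.0
grasp_force: 1.7
```

Emit:
drive_tool:
  plan:
    - {"x":0.03,"y":0,"z":0.03,"ax":0,"ay":0,"az":0,"hand":0}
    - {"x":0.06,"y":0,"z":0.06,"ax":0,"ay":0,"az":0,"hand":0}

```text
clock: 14.75
eef_pos: [563.9, 120.2, 15.1]
tcp_rot: [3.141, -0.787, 1.552]
contact_force: [-0.7, -2.9, 2.6]
opening: 0.001
grasp_force: 1.6
```

Emit:
drive_tool:
  plan:
    - {"x":0.02,"y":0,"z":0.02,"ax":0,"ay":0,"az":0,"hand":0}
    - {"x":0.04,"y":0,"z":0.04,"ax":0,"ay":0,"az":0,"hand":0}

```text
clock: 14.95
eef_pos: [564.2, 122.9, 15.1]
tcp_rot: [3.141, -0.787, 1.552]
contact_force: [-0.6, -4.2, 3.2]
opening: -0.002
grasp_force: 1.6
```

```bash
python3 -c "
from h import *
s=monitor.sense();ex=np.array([.02,.9998,0]);ey=np.array([-.9998,.02,0]);p=s['eef_pos'];o=np.array([564.8,115,0]);print(p,s['contact_force'],(p-o)@ex,(p-o)@ey)"
```

```text
[564.15031557 122.87842211  15.10849615] [-0.61910372 -4.16491347  3.16862992] 7.863852735525835 0.8071229371477207
```

Emit:
drive_tool:
  plan:
    - {"x":0.015,"y":0,"z":0.015,"ax":0,"ay":0,"az":0,"hand":0}
    - {"x":0.03,"y":0,"z":0.03,"ax":0,"ay":0,"az":0,"hand":0}

```text
clock: 15.15
eef_pos: [564.4, 124.9, 15.1]
tcp_rot: [3.14, -0.786, 1.553]
contact_force: [0.0, -3.5, 1.6]
opening: 0.004
grasp_force: 1.7
```

Emit:
drive_tool:
  plan:
    - {"x":0.015,"y":0,"z":0.015,"ax":0,"ay":0,"az":0,"hand":0}
    - {"x":0.015,"y":0,"z":0.015,"ax":0,"ay":0,"az":0,"hand":0}

```text
clock: 15.35
eef_pos: [564.4, 126.0, 15.1]
tcp_rot: [3.14, -0.786, 1.552]
contact_force: [-0.6, -0.9, 0.1]
opening: -0.001
grasp_force: 0.8
```

Emit:
drive_tool:
  plan:
    - {"x":0.015,"y":0,"z":0.015,"ax":0,"ay":0,"az":0,"hand":0}
    - {"x":0.015,"y":0,"z":0.015,"ax":0,"ay":0,"az":0,"hand":0}

```text
clock: 15.55
eef_pos: [564.4, 127.1, 15.1]
tcp_rot: [3.14, -0.786, 1.553]
contact_force: [0.6, -2.1, 1.2]
opening: -0.005
grasp_force: 1.0
```

Emit:
drive_tool:
  plan:
    - {"x":0.015,"y":0,"z":0.015,"ax":0,"ay":0,"az":0,"hand":0}
    - {"x":0.015,"y":0,"z":0.015,"ax":0,"ay":0,"az":0,"hand":0}

```text
clock: 15.75
eef_pos: [564.5, 128.1, 15.1]
tcp_rot: [3.14, -0.786, 1.553]
contact_force: [1.0, -1.5, 1.4]
opening: -0.001
grasp_force: 1.0
```

Emit:
drive_tool:
  plan:
    - {"x":0.015,"y":0,"z":0.015,"ax":0,"ay":0,"az":0,"hand":0}
    - {"x":0.015,"y":0,"z":0.015,"ax":0,"ay":0,"az":0,"hand":0}

```text
clock: 15.95
eef_pos: [564.5, 129.2, 15.1]
tcp_rot: [3.14, -0.786, 1.553]
contact_force: [0.2, -1.8, 1.3]
opening: 0.001
grasp_force: 1.0
```

Emit:
drive_tool:
  plan:
    - {"x":0.015,"y":0,"z":0.015,"ax":0,"ay":0,"az":0,"hand":0}
    - {"x":0.015,"y":0,"z":0.015,"ax":0,"ay":0,"az":0,"hand":0}

```text
clock: 16.15
eef_pos: [564.6, 129.8, 15.1]
tcp_rot: [3.14, -0.786, 1.553]
contact_force: [-0.9, -5.1, 2.0]
opening: 0.003
grasp_force: 3.0
```

Force is rising to 5 N and the motion is stalling, which suggests the stop. One or two more small steps to confirm.

Emit:
drive_tool:
  plan:
    - {"x":0.01,"y":0,"z":0.01,"ax":0,"ay":0,"az":0,"hand":0}
    - {"x":0.01,"y":0,"z":0.01,"ax":0,"ay":0,"az":0,"hand":0}

```text
clock: 16.35
eef_pos: [564.8, 129.9, 15.1]
tcp_rot: [3.139, -0.785, 1.553]
contact_force: [-1.8, -11.4, 3.9]
opening: -0.002
grasp_force: 5.4
```

Emit:
drive_tool:
  plan:
    - {"x":0.01,"y":0,"z":0.01,"ax":0,"ay":0,"az":0,"hand":0}
    - {"x":0.01,"y":0,"z":0.01,"ax":0,"ay":0,"az":0,"hand":0}

```text
clock: 16.55
eef_pos: [565.1, 130.0, 15.0]
tcp_rot: [3.138, -0.784, 1.553]
contact_force: [-1.8, -15.0, 5.3]
opening: -0.003
grasp_force: 7.7
```

It is home: 15 N against a hard stop with no further travel. Backing straight out.

Emit:
drive_tool:
  plan:
    - {"x":-0.04,"y":0,"z":-0.04,"ax":0,"ay":0,"az":0,"hand":0}
    - {"x":-0.1,"y":0,"z":-0.1,"ax":0,"ay":0,"az":0,"hand":0}
    - {"x":-0.25,"y":0,"z":-0.25,"ax":0,"ay":0,"az":0,"hand":0}
    - {"x":-0.45,"y":0,"z":-0.5,"ax":0,"ay":0,"az":0,"hand":0}
    - {"x":-0.6,"y":0,"z":-0.9,"ax":0,"ay":0,"az":0,"hand":0}
    - {"x":-0.6,"y":0,"z":-1.3,"ax":0,"ay":0,"az":0,"hand":0}
    - {"x":-0.6,"y":0,"z":-1.6,"ax":0,"ay":0,"az":0,"hand":0}
    - {"x":-0.6,"y":0,"z":-1.6,"ax":0,"ay":0,"az":0,"hand":0}

```text
clock: 17.35
eef_pos: [564.4, 51.9, 52.2]
tcp_rot: [3.136, -0.786, 1.554]
contact_force: [-0.2, -0.1, 1.0]
opening: 0.003
grasp_force: 0.0
```

```bash
python3 -c "
from h import *
s=monitor.sense();print(s['eef_pos'],s['contact_force'])
a=snap('wrist','w6.png');b=snap('top','t6.png');d=snap('side','s6.png')
c=np.zeros((600,800,3),np.uint8);c[:441,:400]=cv2.resize(b[85:225,135:262],(400,441));c[:300,400:]=cv2.resize(a,(400,300));c[300:,400:]=cv2.resize(d[90:240,190:390],(400,300));cv2.imwrite('pics/c6.png',c[...,::-1])"
```

```text
[564.3701023   51.87445613  52.15797738] [-0.16954935 -0.07264668  0.98542154]
```

View pics/c6.png

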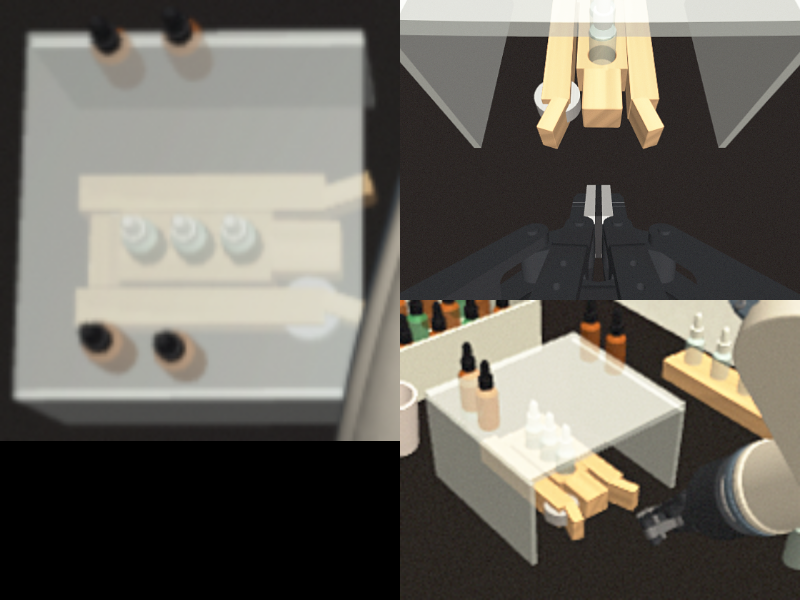

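The rack's nose is against the stop (crop x≈118), the rack is straight, the catch has sprung in at the shoulder, all three bottles are upright and the gripper is clear.

```bash
python3 -c "
from h import *
print(r.sign_off())"
```

```text
the job is handed in; nothing more can be done
None
```

The rack is in the bay, past the catch and home against the back stop with all three bottles upright, the gripper is clear, and the job was handed in at about 17.5 s; no verdict was returned.

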